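Stand the pepper mill up with the tipping cradle

TASK

The pepper mill is lying on its side. Lay it in the tipping cradle with its foot at the foot plate and let go of it, then push the cradle's paddle down until it reaches its stop, so that the other end tips up with the mill's head. Now lift the mill out of the tipped cradle and stand it upright in the free half of the condiment tray beside the salt shaker; leave the other things where they are.

Things in the scene. Friction and masses are not known exactly. Their poses are not given: they have to be found in the camera images.
- pepper_mill: Dark wooden pepper mill, 170 mm long, about 0.18 kg, lying level on a low rail rest (rails 32 mm wide over all, axis 32 mm up) left or right of the cradle, head roughly towards the robot. Origin: centre of its flat foot; +z along its axis to the head. Round: body 58 mm across at the foot, tapering straight (no waist) to 48 at 122 mm; head 49 across from 123 to 159 mm; 12 mm knob to 170 mm.
- tipper_base: Wooden stand of the tipping cradle, fixed. Origin: on the worktop right under the hinge; +x away from the robot towards the paddle end, +y along the hinge line, which is 60 mm above the worktop. Base plate from 120 mm before to 60 mm beyond the hinge, 100 mm wide, 12 mm thick. When tipped, the empty cradle reaches about 195 mm above the worktop.
- tipper (a joint): Angle of the cradle in rad: 0 lowered (trough level, on its rest), 0.96 fully tipped (mill's head end up, paddle down, hard stop). Stiff: it stays where it is left, loaded too, though the mill's weight may lower it to 0 from its start of 0 to 0.12. With the mill in it, about 4 to 9 N down on the paddle turns it; at the stop the force rises sharply.
- cradle_seat (a point): Where the centre of the mill's foot belongs, on the face of the foot plate (50 mm wide, top edge 11 mm above this point). Axes turn with the cradle: +x towards the paddle end, +z up out of the trough; the mill's axis lies along -x from here. When level it is 25 mm before the hinge and 47 mm above the hinge line.
- trough_mid (a point): On the mill's axis in the trough, 59 mm before the seat, axes as there. Two V saddles, 34 to 48 mm to either side of it along x, reach up to 10 mm below the axis and 39 mm to each side in y; between them fingers have free room beside a spine 26 mm wide, its top 39 mm below the axis. From 48 mm before this point on the mill (with its whole head) sticks out free.
- paddle (a point): Flat wooden paddle with three dark lines across it, fixed to the cradle's far end; 42 long, 60 wide (y), 8 mm thick. This point: centre of its top face; axes as at the seat. 115 mm from the hinge line on an arm bent up: 35 degrees above level (66 mm above the hinge line) when the cradle is lowered, 20 degrees below level (39 mm below the hinge line) when fully tipped.
- free_place (a point): Centre of the floor of the free half of the condiment tray (a low dark wooden tray 156 x 80 mm, fixed, rim and middle partition 16 mm high, floor 4 mm thick; each half is 72 x 72 mm inside). +x of it points towards the other half, whose centre is 76 mm away. The tray stands on the other side of the cradle than the mill, at any turn.
- salt_shaker: Salt shaker with grey head, 44 mm across, 90 mm high, standing in the other half of the tray. Origin: centre of its foot, +z up.
- glass: Drinking glass, 81 mm across, 91 mm high, standing loose at the back left; bystander. Origin: centre of its foot.
- garlic: Garlic bulb, 53 mm, loose on the worktop beyond the cradle; bystander. Origin: centre of its underside.
- lemon: Lemon, 72 x 57 x 58 mm, loose on the worktop beyond the cradle; bystander. Origin: centre of its underside.
- spice_jar: Spice jar, 42 mm across, 96 mm high, loose at the back right; bystander. Origin: centre of its foot.
Things that resemble listed ones, but are neither listed nor needed, are in the scene too. Leave any pink look-alike of the salt_shaker alone.

How it is judged (in metres and radians):
On the way, in this order (a step that is already met when the one before it is completed fails the run):
1. the mill lies in the lowered cradle, foot at the foot plate (foot centre within 22 mm of its seat), let go (distance between pepper_mill and cradle_seat below 0.022 m and angle between the z axis of pepper_mill and the x axis of cradle_seat, either way round below 0.15 rad and value of joint tipper below 0.3 rad and contact force between the fingers and pepper_mill below 0.05 N), for 0.2 s.
2. the fingers press the paddle to its stop (cradle tipped past 0.92 rad) with the mill lying in the cradle (distance between pepper_mill and cradle_seat below 0.022 m and angle between the z axis of pepper_mill and the x axis of cradle_seat, either way round below 0.15 rad and value of joint tipper above 0.92 rad and contact force between the fingers and tipper_base above 0.5 N and distance between the grasp point and paddle below 0.07 m), for 0.05 s.
3. the mill is lifted out of the tipped cradle in the fingers (foot centre over 50 mm from its seat, cradle above 0.8 rad) (value of joint tipper above 0.8 rad and contact force between the fingers and pepper_mill above 1 N and distance between pepper_mill and cradle_seat above 0.05 m), for 0.1 s.
At the end, for the whole second after the job is handed in: The mill stands upright (head up, within 0.08 rad) and still on the floor of the free half of the tray (foot centre within 18 mm of its centre and 6 mm of the floor's height), let go; the salt shaker stands (angle between pepper_mill's own z axis and vertical below 0.08 rad and horizontal distance between pepper_mill and free_place below 0.018 m and z of pepper_mill in the frame of free_place between -0.006 and 0.006 m and linear speed of pepper_mill below 0.02 m/s and angle between salt_shaker's own z axis and vertical below 0.15 rad); the robot touches nothing.
It fails at once if the salt shaker is shifted more than 30 mm (distance of salt_shaker from where it was at the start of the episode above 0.03 m).
It fails at once if the glass is shifted more than 40 mm (distance of glass from where it was at the start of the episode above 0.04 m).
It fails at once if the garlic is shifted more than 40 mm (distance of garlic from where it was at the start of the episode above 0.04 m).
It fails at once if the lemon is shifted more than 40 mm (distance of lemon from where it was at the start of the episode above 0.04 m).
It fails at once if the spice jar is shifted more than 40 mm (distance of spice_jar from where it was at the start of the episode above 0.04 m).
It also fails if it takes over 72 s, if anything falls off the work surface, if the arm or the gripper's body presses on something with over 40 N, if the wrist force passes 120 N, or if a joint passes its speed limit or range.

ROBOT

A 6-joint arm with a two-finger parallel gripper is mounted at the origin on a cart in front of the work surface, level with it; the furniture and walls round the work are solid. World frame = base frame: x ahead of the robot, y to its left, z up, the work surface at z = 0. Lengths are in m, angles in degrees, forces in N, time in s.
With the tool pointing down it reaches from about 0.375 to 0.75 m from the base axis. Payload 9 kg.
Tool frame: the origin (TCP) lies where the fingers leave the gripper's body, on its centre line; the fingertips stand 73 mm ahead of it and the grasp point (between the pads) lies 54 mm ahead of it (robot.tip_reach is the distance from the TCP to the fingertips, in m); z points along the fingers, y is the line along which they close (so a half turn about z gives the same grasp; the last joint's range is limited). The gripper opens to 85 mm and grips with 20 to 120 N. Pads are 22 mm wide; open, the fingers measure 114 mm over their backs; the gripper's body (76 mm by 85 mm) begins 54 mm behind the grasp point. The pads swing forward as they close: fully open they stand 13 mm farther back than shut.
Start: joints at [-85.812, 5.964, 5.575, 89.605, 0, 77.527], TCP at [0.172, -0.575, 0.304] pointing down, gripper open.
Joint ranges: [-171.21, 171.21], [-48.23, 106.86], [-62.78, 66.21], [-105.2, 120.99], [-86.42, 89.51], [-180, 180]. Speed limits (degrees/s): [127.2, 127.2, 147.25, 180, 180, 180].

INTERFACE

Orientations are given as [roll, pitch, yaw] about the fixed x, y, z axes, in that order (R = Rz(yaw) Ry(pitch) Rx(roll)).
In Python, from plant import robot gives the robot as it stands. Calls block until the motion is done:
- robot.move_pose(position, orientation): joint-space move of the TCP to a pose.
- robot.line_to(position, vel=0.15, rotation=None, guard=None): straight line of the TCP; rotation=None keeps the orientation; vel is the mean speed in m/s. With guard (N) it stops when the force on the tool has changed by that much, and returns True; else False.
- robot.goto_joints(angles): joint-space move.
- robot.set_gripper(opening): finger opening in m; the grip force is fixed at half the most; returns when the fingers have stopped.
- robot.pause(seconds).
- robot.ik(position, orientation): joint angles nearest the present ones, or None.
- robot.observe(): the state.
- robot.grab_frame(name): name is "scene" or "top" or "wrist"; returns the picture (384x512x3 uint8, blue, green, red); there is no depth.
- robot.get_calibration(name): a dict with "vertical_fov" (degrees; the focal length in pixels is half the picture's height over the tangent of half this angle, whatever the lens; pixels are square), "cx", "cy" (the principal point, pixels), "rvec" (rotation vector, rad) and "tvec" (3), from world to camera coordinates, as OpenCV has them. Camera axes: x right, y down, z forward; pixel columns grow to the right and rows downward; lengths in m; the calibration is good to about 2 mm. A picture is of the moment at which its call begins: read the wrist's pose just before it. get_calibration takes no time and is no camera call; for the wrist camera it gives the pose at the moment of the call.
A pose or a line that the arm cannot do raises robot.IKError and nothing moves.
- robot.job_done(): hands the job in; it is judged then, once.
The state is a dict: "time": time; "q": joint angles; "qvel": joint speeds; "joint_torque": joint torques, N m; "tool_pos": TCP position; "tcp_rot": TCP orientation; "ft_force": force on the tool from outside, world axes, zero at the start; "torque": the same for the moment, N m; "gripper_width": finger opening in m; "gripper_force": force on a finger pad.
Only numpy, scipy, OpenCV 4.12 (cv2) and the standard library are available. Lean on these libraries where they do the work, as an engineer would, in place of code of your own. Each camera call takes 0.05 s, during which the arm holds its last target. There are 200 camera calls.

## Working session

There is one attempt and no reset: what is moved stays moved. The work goes in short steps, each a Python script; the robot and the scene stay as the last script left them, time stands still between calls to the robot, and variables do not carry over. Pictures are saved under pics/ and viewed, at most 10 in all, crops included, and the job is handed in when it is done.

```bash
ls; mkdir -p pics; python3 - <<'E'
from plant import robot
import cv2
for n in("scene","top"):
    cv2.imwrite(f"pics/{n}0.png",robot.grab_frame(n)); print(n,robot.get_calibration(n))
print(robot.observe())
E
```

```text
pics
scene {'vertical_fov': 54.35982943669503, 'cx': 254.34525293378027, 'cy': 194.55849187657407, 'rvec': array([ 0.93001341, -2.10768785,  1.394961  ]), 'tvec': array([0.3779576 , 0.2610349 , 0.72394186])}
top {'vertical_fov': 45.9964404198229, 'cx': 249.7155809274451, 'cy': 189.09883405852767, 'rvec': array([ 2.12502579, -2.15422708,  0.18281919]), 'tvec': array([0.0079792 , 0.56339491, 1.04248294])}
{'time': 0.1, 'q': array([-8.58102383e+01,  5.99703093e+00,  5.53303097e+00,  8.96046897e+01,
        2.65153192e-03,  7.75265204e+01]), 'qvel': array([-0.03511287, -0.12109348,  0.15087471, -0.05122952, -0.09805673,
       -0.05031142]), 'joint_torque': array([ 7.31849024e-03, -5.58210504e+01,  5.04717028e+01,  1.32192846e-02,
       -2.99863405e-04, -5.83371900e-06]), 'tool_pos': array([ 0.17205013, -0.57459163,  0.30319585]), 'tcp_rot': array([-1.79933504e+02, -1.74250673e-02,  1.66632297e+01]), 'ft_force': array([-0.39675466,  0.8122794 ,  0.38265927]), 'torque': array([-0.02248899, -0.00125046, -0.02108604]), 'gripper_force': 0.0, 'gripper_width': 0.08529059277253725}
```

View pics/scene0.png

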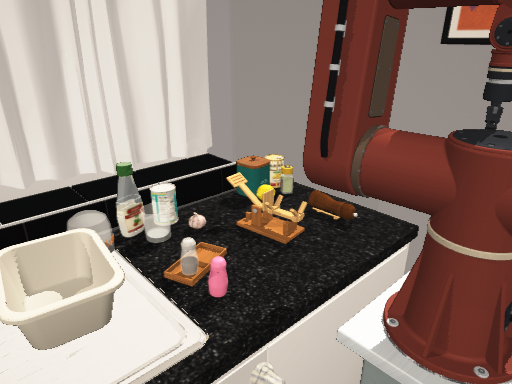

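View pics/top0.png

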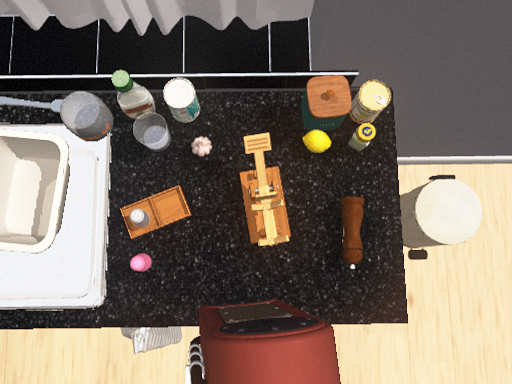

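Scene view: the tipper is at about (270,215), the mill at (335,205), the tray at (197,262), and the pink look-alike at (218,277). In the top view:
- **Mill:** dark wood, foot near (352,199), pale knob at (352,266).
- **Cradle:** (265,205), with its paddle at (257,142).
- **Tray:** (155,212), with the salt shaker at (138,217) in its left half. The free half is near (172,205).
- **Possible mix-ups:** for the mill, the wooden-lidded canister (328,97). For the salt shaker, the pink shaker (141,262). For the spice jar, the can (370,100). I choose the dark mill at (352,230) and the tray half at (172,205).

```bash
cat > h.py <<'E'
from plant import robot
import numpy as np, cv2
def cal(n):
    c=robot.get_calibration(n); f=192/np.tan(np.radians(c["vertical_fov"]/2))
    K=np.array([[f,0,c["cx"]],[0,f,c["cy"]],[0,0,1.]]); R=cv2.Rodrigues(np.array(c["rvec"],float))[0]
    return K,R,np.array(c["tvec"],float)
def plane(C,uv,z):
    K,R,t=C; uv=np.atleast_2d(uv).astype(float); o=-R.T@t
    d=np.c_[uv,np.ones(len(uv))]@np.linalg.inv(K).T@R
    return o+d*((z-o[2])/d[:,2])[:,None]
def tri(Cs,uvs):
    A=[];b=[]
    for (K,R,t),uv in zip(Cs,uvs):
        o=-R.T@t; d=R.T@np.linalg.inv(K)@[uv[0],uv[1],1]; d/=np.linalg.norm(d)
        P=np.eye(3)-np.outer(d,d); A.append(P); b.append(P@o)
    x=np.linalg.lstsq(np.vstack(A),np.hstack(b),rcond=None)[0]
    return x,[np.linalg.norm(a@x-q) for a,q in zip(A,b)]
def proj(C,p):
    K,R,t=C; q=K@(R@np.asarray(p)+t); return q[:2]/q[2]
E
python3 - <<'E'
from h import *
T=cal("top")
for n,uv,z in[("knob",(352,266),.032),("foot",(352,198),.05),("paddle",(257,142),.126),("hingeish",(263,190),.06),("base far l",(241,172),.012),("base near r",(289,243),.012),("tray c",(156,212),.016),("free",(172,205),.004),("salt",(138,216),.09),("pink",(141,262),.08),("glass",(152,131),.05),("garlic",(202,146),.02),("lemon",(317,141),.03)]: print(n,plane(T,uv,z)[0].round(3))
K,R,t=cal("wrist");o=robot.observe();print("wristcam",-R.T@t-o["tool_pos"],R.T,K)
for p,y in[((.5,-.1,.4),0),((.5,-.1,.4),90),((.5,-.1,.4),-90),((.42,-.2,.4),-90),((.42,-.2,.4),90)]: print(p,y,robot.ik(p,[180,0,y]))
E
```

```text
knob [ 0.378 -0.24   0.032]
foot [ 0.538 -0.244  0.05 ]
paddle [ 0.658 -0.017  0.126]
hingeish [ 0.559 -0.031  0.06 ]
base far l [0.613 0.021 0.012]
base near r [ 0.435 -0.094  0.012]
tray c [0.515 0.23  0.016]
free [0.533 0.193 0.004]
salt [0.497 0.256 0.09 ]
pink [0.394 0.249 0.08 ]
glass [0.71  0.237 0.05 ]
garlic [0.679 0.118 0.02 ]
lemon [ 0.685 -0.169  0.03 ]
wristcam [0.07915074 0.02350673 0.07020305] [[ 0.28731965 -0.90609264 -0.31055362]
 [-0.95783318 -0.27238691 -0.09143837]
 [-0.00173911  0.3237306  -0.9461477 ]] [[265.65804828   0.         255.08219067]
 [  0.         265.65804828 192.67217274]
 [  0.           0.           1.        ]]
(0.5, -0.1, 0.4) 0 [-26.03413512  -7.08411728   2.71968847  99.80380575   0.
 153.96586488]
(0.5, -0.1, 0.4) 90 [-26.03413512  -7.08411728   2.71968847  99.80380575   0.
  63.96586488]
(0.5, -0.1, 0.4) -90 [ -26.03413512   -7.08411728    2.71968847   99.80380575    0.
 -116.03413512]
(0.42, -0.2, 0.4) -90 [ -41.6398298   -14.72546142   -4.00910659  100.71635483    0.
 -131.6398298 ]
(0.42, -0.2, 0.4) 90 [-41.6398298  -14.72546142  -4.00910659 100.71635483   0.
  48.3601702 ]
```

```bash
cat > shot.py <<'E'
from h import *
import pickle
def shot(name,p=None,yaw=180,rot=None):
    if p is not None: robot.move_pose(p,rot or [180,0,yaw]); robot.pause(.3)
    C=cal("wrist"); im=robot.grab_frame("wrist"); cv2.imwrite(f"pics/{name}.png",im); pickle.dump(C,open(f"pics/{name}.pkl","wb")); return C,im
E
python3 - <<'E'
from shot import *
for n,p in[("w1",(.40,-.20,.36)),("w2",(.44,-.08,.36)),("w3",(.44,.06,.36)),("w4",(.44,.20,.36))]: shot(n,p); print(n,robot.observe()["time"],robot.observe()["q"].round(1))
ims=[cv2.imread(f"pics/w{i}.png") for i in(1,2,3,4)]
g=np.vstack([np.hstack(ims[:2]),np.hstack(ims[2:])]); cv2.imwrite("pics/g1.png",cv2.resize(g,(800,600),interpolation=cv2.INTER_AREA))
E
```

```text
w1 2.2833 [-43.4 -19.4 -12.1  97.3   0.  -43.4]
w2 3.2083 [-27.2 -19.4 -12.1  97.3  -0.  -27.2]
w3 4.175 [ -9.3 -20.  -12.6  97.4  -0.   -9.2]
w4 5.1417 [  8.8 -13.2  -7.   96.2  -0.    8.9]
```

View pics/g1.png

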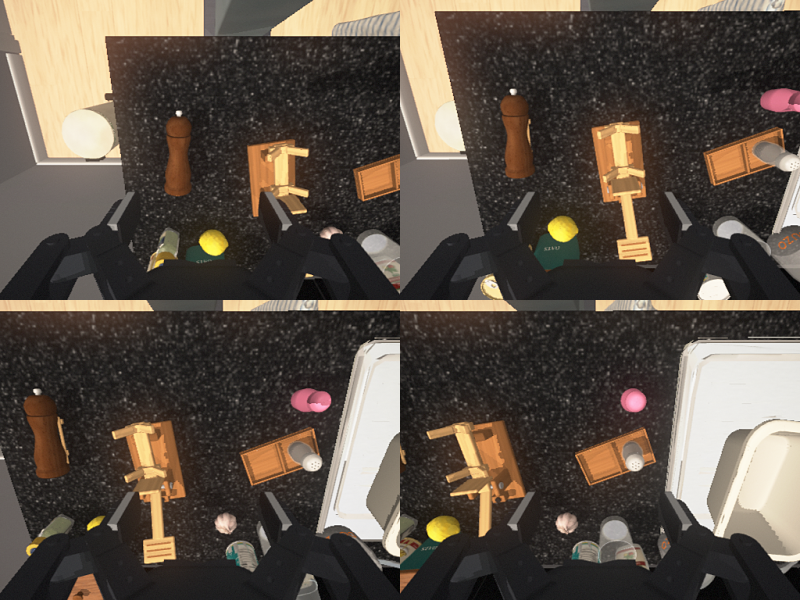

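The 2x2 wrist mosaic shows w1 with the mill at (178,153) and its knob at (178,113). w2 shows the cradle at (620,160) with the paddle at (633,250). w3 and w4 show the tray at (280,455)/(615,457), with the salt shaker on the side away from the cradle and the free half towards it. There is only one mill.

```bash
python3 - <<'E'
import cv2,numpy as np,pickle
from h import tri,plane
I={n:cv2.imread(f"pics/{n}.png") for n in("w1","w2","w3","w4","top0")}
a=I["w2"][145:345,240:370]; b=I["w3"][145:345,130:260]
cv2.imwrite("pics/c1.png",cv2.resize(np.hstack([a,b]),None,fx=3,fy=3,interpolation=cv2.INTER_CUBIC))
# mill samples
for n,p in[("w1",(228,190)),("w1",(228,240)),("w1",(229,145)),("w2",(145,190)),("w3",(365,200)),("w4",(250,205)),("w2",(300,322))]:
    print(n,p,I[n][p[1],p[0]],cv2.cvtColor(I[n][p[1]:p[1]+1,p[0]:p[0]+1],cv2.COLOR_BGR2HSV)[0,0])
E
```

```text
w1 (228, 190) [ 40  71 126] [ 11 174 126]
w1 (228, 240) [ 40  71 123] [ 11 172 123]
w1 (229, 145) [242 249 253] [ 19  11 253]
w2 (145, 190) [ 42  78 134] [ 12 175 134]
w3 (365, 200) [ 83 143 223] [ 13 160 223]
w4 (250, 205) [ 79 137 213] [ 13 160 213]
w2 (300, 322) [130 204 246] [ 19 120 246]
```

View pics/c1.png

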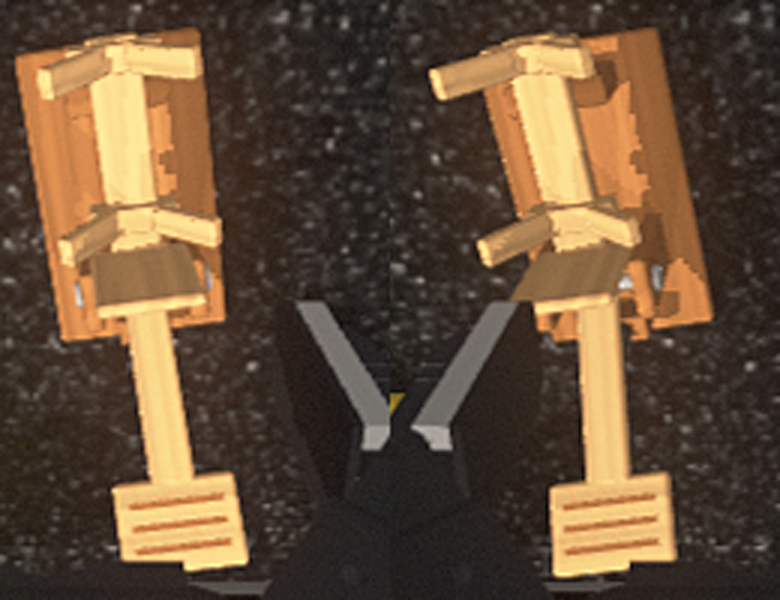

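Crop: left is w2, right is w3. The base plate corners, saddle tips, foot plate edge and paddle lines are all clear. The middle paddle line's centre is at crop (181,521) and (611,522), and the foot plate's top edge at (98,307)-(205,293) and (512,300)-(613,295).

```bash
cat > meas.py <<'E'
import cv2,numpy as np,pickle
from h import *
C={n:pickle.load(open(f"pics/{n}.pkl","rb")) for n in("w1","w2","w3","w4")}; C["top"]=cal("top")
I={n:cv2.imread(f"pics/{n}.png") for n in C if n!="top"}; I["top"]=cv2.imread("pics/top0.png")
A=lambda p:np.array([p[0]/3+240,p[1]/3+145]); B=lambda p:np.array([(p[0]-390)/3+130,p[1]/3+145])
P={}
for n,a,b in[("padL",(135,528),(565,527)),("padR",(228,515),(657,517)),("fpL",(98,307),(512,300)),("fpR",(205,293),(613,295)),
 ("sadL",(40,72),(430,73)),("sadR",(198,48),(592,48)),("baseTR",(198,30),(657,28)),("baseBR",(224,318),(713,320))]:
    P[n],e=tri([C["w2"],C["w3"]],[A(a),B(b)]); print(n,P[n].round(4),np.round(e,4))
bw=[plane(C["w2"],A(p),.012)[0] for p in[(17,57),(198,30),(224,318),(64,340)]]; print("base@.012",np.round(bw,3))
for a,b in[(0,3),(1,2),(0,1),(3,2)]:
    d=bw[b]-bw[a]; print("edge",np.linalg.norm(d).round(3),np.degrees(np.arctan2(d[1],d[0])).round(2))
def mill(n,roi):
    im=I[n]; h=cv2.cvtColor(im,cv2.COLOR_BGR2HSV); m=np.zeros(im.shape[:2],np.uint8); x0,y0,x1,y1=roi
    m[y0:y1,x0:x1]=cv2.inRange(h,(5,120,40),(17,255,165))[y0:y1,x0:x1]
    m=cv2.morphologyEx(m,cv2.MORPH_OPEN,np.ones((3,3)))
    k,l,s,c=cv2.connectedComponentsWithStats(m); i=1+s[1:,4].argmax(); m=(l==i).astype(np.uint8)
    kn=np.zeros_like(m); kn[y0:y1,x0:x1]=cv2.inRange(h,(0,0,190),(180,60,255))[y0:y1,x0:x1]
    k2,l2,s2,c2=cv2.connectedComponentsWithStats(kn); j=1+s2[1:,4].argmax() if k2>1 else 0
    print(n,"mill box",s[i],"knob",s2[j],c2[j]); return m,c2[j]
rois={"w1":(190,130,265,260),"w2":(115,105,190,240),"top":(335,190,372,275)}
M={n:mill(n,r) for n,r in rois.items()}
print("knob w1w2",tri([C["w1"],C["w2"]],[M["w1"][1],M["w2"][1]]),"w1top",tri([C["w1"],C["top"]],[M["w1"][1],M["top"][1]]))
for n in M:
    ys,xs=np.nonzero(M[n][0]); W=plane(C[n],np.c_[xs,ys],.032)
    (cx,cy),(w,h),ang=cv2.minAreaRect((W[:,:2]*1000).astype(np.float32)); bx=cv2.boxPoints(((cx,cy),(w,h),ang))
    print(n,"rect",round(cx,1),round(cy,1),round(w,1),round(h,1),round(ang,2),bx.round(0).tolist())
E
python3 meas.py
```

```text
padL [ 0.6558 -0.0378  0.1272] [0.0002 0.0002]
padR [0.6495 0.0069 0.1265] [0.0004 0.0004]
fpL [ 0.543  -0.0569  0.1098] [0.0016 0.0016]
fpR [ 0.5356 -0.0093  0.1144] [0.0005 0.0005]
sadL [ 0.4369 -0.0831  0.1007] [0.0003 0.0003]
sadR [ 0.428  -0.0153  0.0934] [0. 0.]
baseTR [0.4366 0.0012 0.0063] [0.0005 0.0005]
baseBR [0.6132 0.0274 0.0088] [0.0006 0.0006]
base@.012 [[ 0.45  -0.096  0.012]
 [ 0.436  0.     0.012]
 [ 0.611  0.026  0.012]
 [ 0.626 -0.07   0.012]]
edge 0.177 8.55
edge 0.177 8.6
edge 0.097 98.57
edge 0.097 98.96
w1 mill box [ 210  149   35  102 2979] knob [225 142   7   7  41] [228.12195122 144.80487805]
w2 mill box [ 128  122   45  107 3430] knob [140 114   8   7  42] [143.61904762 116.85714286]
top mill box [ 340  196   25   68 1360] knob [351 264   4   5  16] [352.3125 266.1875]
knob w1w2 (array([ 0.37615236, -0.24012572,  0.03553482]), [np.float64(3.198618160402871e-06), np.float64(3.19861816031798e-06)]) w1top (array([ 0.37691718, -0.24070615,  0.03161742]), [np.float64(0.0002378389651037628), np.float64(0.00023783896510326424)])
w1 rect 469.5 -246.9 57.6 173.6 89.21 [[382.0, -274.0], [556.0, -277.0], [557.0, -219.0], [383.0, -217.0]]
w2 rect 468.9 -242.5 62.2 172.6 85.22 [[380.0, -266.0], [552.0, -281.0], [557.0, -219.0], [385.0, -204.0]]
top rect 465.0 -247.0 58.7 161.0 89.19 [[384.0, -275.0], [545.0, -278.0], [546.0, -219.0], [385.0, -217.0]]
```

```bash
cat >> meas.py <<'E'
print("----")
for n in M:
    m=M[n][0]; r=np.nonzero(m.any(1))[0]; r=r[6:-6] if n!="top" else r[4:-4]
    mid=np.array([[np.nonzero(m[y])[0][[0,-1]].mean(),y] for y in r]); w=np.array([np.ptp(np.nonzero(m[y])[0]) for y in r])
    L=plane(C[n],mid,.032); k=np.polyfit(L[:,0],L[:,1],1); print(n,"axis slope deg",np.degrees(np.arctan(k[0])).round(2),"y@.376,.46,.54",np.polyval(k,[.376,.46,.54]).round(4),"knob",plane(C[n],M[n][1],.032)[0].round(4),"w",w[::9], "res",np.std(L[:,1]-np.polyval(k,L[:,0])).round(4))
# tray
for n,roi in(("w3",(290,150,425,250)),("w4",(215,150,340,250)),("top",(115,180,195,243))):
    x0,y0,x1,y1=roi; h=cv2.cvtColor(I[n],cv2.COLOR_BGR2HSV); m=np.zeros(h.shape[:2],np.uint8)
    m[y0:y1,x0:x1]=cv2.inRange(h,(5,110,60),(20,255,255))[y0:y1,x0:x1]
    k,l,s,c=cv2.connectedComponentsWithStats(cv2.morphologyEx(m,cv2.MORPH_CLOSE,np.ones((3,3)))); i=1+s[1:,4].argmax(); ys,xs=np.nonzero(l==i)
    for z in(.016,):
        W=(plane(C[n],np.c_[xs,ys],z)[:,:2]*1000).astype(np.float32); rc=cv2.minAreaRect(W); print(n,"tray",s[i],np.round(rc[0],1),np.round(rc[1],1),round(rc[2],2),cv2.boxPoints(rc).round(0).tolist())
cv2.imwrite("pics/c2.png",np.hstack([cv2.resize(I["w4"][150:250,215:345],None,fx=3,fy=3,interpolation=cv2.INTER_CUBIC),cv2.resize(I["w3"][150:250,290:420],None,fx=3,fy=3,interpolation=cv2.INTER_CUBIC)]))
cv2.imwrite("pics/c2.png",np.vstack([cv2.imread("pics/c2.png"),np.hstack([cv2.resize(I["w1"][130:265,170:290],None,fx=2,fy=2),np.zeros((270,540,3),np.uint8)])]))
E
python3 meas.py | sed -n '/----/,$p'
```

```text
----
w1 axis slope deg -2.63 y@.376,.46,.54 [-0.2398 -0.2436 -0.2473] knob [ 0.3767 -0.2405  0.032 ] w [27 31 30 28 24 24 27 31 31 33] res 0.0004
w2 axis slope deg -2.51 y@.376,.46,.54 [-0.2405 -0.2442 -0.2477] knob [ 0.3763 -0.2415  0.032 ] w [30 34 31 32 27 25 28 32 36 34 38] res 0.0007
top axis slope deg -2.87 y@.376,.46,.54 [-0.2395 -0.2437 -0.2477] knob [ 0.3771 -0.2408  0.032 ] w [24 22 20 17 17 20 20] res 0.0008
w3 tray [ 306  162  104   76 3651] [513.3 232.1] [ 87.8 158.1] 21.65 [[443.0, 289.0], [502.0, 142.0], [583.0, 175.0], [525.0, 322.0]]
w4 tray [ 224  162  104   76 3664] [514.1 232.8] [ 85.7 156.9] 21.67 [[445.0, 290.0], [503.0, 144.0], [583.0, 176.0], [525.0, 322.0]]
top tray [ 120  185   72   55 1891] [516.  231.6] [ 83.8 158.4] 21.57 [[448.0, 290.0], [506.0, 143.0], [584.0, 173.0], [526.0, 321.0]]
```

View pics/c2.png

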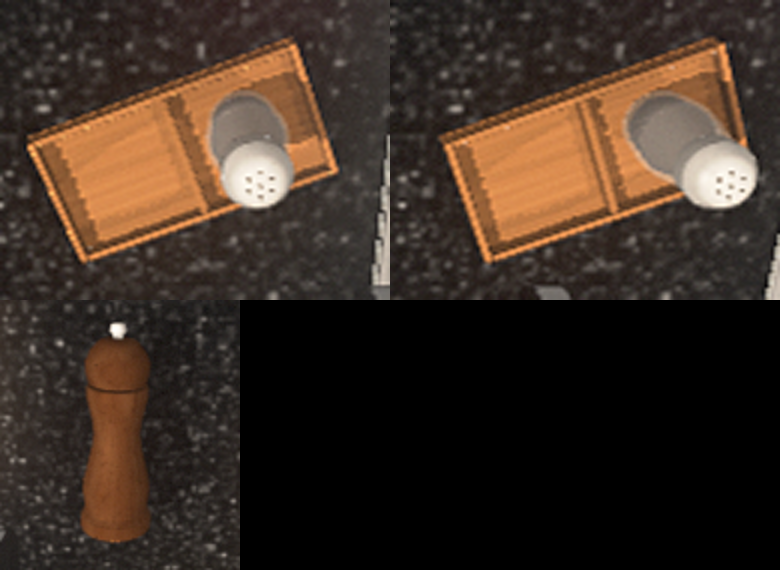

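Crop: the tray's rim corners in w4 are at (28,142), (295,40), (337,172) and (85,262), with the partition at (165,97)-(205,212). Its left half is free and the salt shaker stands in the other. The lower crop confirms the mill: pale knob at (118,330), foot at (115,535).

The measurements agree with the text:
- **Knob:** height 0.032–0.035.
- **Mill length:** 0.165 from knob to foot.
- **Paddle:** z 0.127, 93 mm beyond the hinge.
- **Saddle tips:** z 0.097.

Next: grasp the mill.

```bash
cat > geo.py <<'E'
from h import *
from scipy.spatial.transform import Rotation as Ro
phi=np.radians(8.6); u=np.array([np.cos(phi),np.sin(phi),0]); Z=np.array([0,0,1.])
hinge=np.array([.5604,-.0305,.060]); seat=hinge-.025*u+.047*Z
def rpy(zax,yax):
    z=np.array(zax)/np.linalg.norm(zax); y=np.array(yax)-np.dot(yax,z)*z; y/=np.linalg.norm(y)
    return Ro.from_matrix(np.c_[np.cross(y,z),y,z]).as_euler("xyz",degrees=True)
E
python3 - <<'E'
from geo import *
import pickle
C3,C4=[pickle.load(open(f"pics/w{i}.pkl","rb")) for i in(3,4)]
for n,a,b in[("c0",(53,137),(28,142)),("c1",(99,262),(85,262)),("c3",(335,40),(295,40)),("pa",(188,100),(165,97)),("pb",(227,212),(205,212))]:
    print(n,*[np.round(v,4) for v in tri([C3,C4],[(a[0]/3+290,a[1]/3+150),(b[0]/3+215,b[1]/3+150)])])
print("w4@.016",plane(C4,[(p[0]/3+215,p[1]/3+150) for p in[(28,142),(85,262),(337,172),(295,40)]],.016).round(4))
h=np.array([-.99895,.0459,0]); foot=np.array([.541,-.2475,.032]); g=foot+.070*h
rot=rpy([0,0,-1],np.cross([0,0,-1],h)); print(rot,g)
robot.set_gripper(.085)
robot.move_pose(g+[0,0,.20],rot)
print(robot.line_to(g+[0,0,.049],vel=.12,guard=12),robot.observe()["tool_pos"])
robot.set_gripper(.0); o=robot.observe(); print(o["gripper_width"],o["gripper_force"],o["time"],o["ft_force"],o["tool_pos"])
E
```

```text
c0 [0.5068 0.1474 0.0107] [0.0014 0.0014]
c1 [0.5817 0.1784 0.0147] [0.0001 0.0001]
c3 [0.4488 0.2915 0.0173] [0. 0.]
pa [ 4.863e-01  2.244e-01 -2.000e-04] [0.0008 0.0008]
pb [0.5477 0.2471 0.019 ] [0.0001 0.0001]
w4@.016 [[0.5065 0.1481 0.016 ]
 [0.5811 0.1784 0.016 ]
 [0.5246 0.3207 0.016 ]
 [0.4491 0.2918 0.016 ]]
[-180.            0.          177.36920982] [ 0.4710735 -0.244287   0.032    ]
False [ 0.47150794 -0.24466451  0.08185383]
0.05053023340611705 61.68941102572717 8.875 [-2.07185127  5.27043856  7.60456315] [ 0.47134203 -0.24397188  0.08185726]
```

```bash
python3 - <<'E'
from shot import *
o=robot.observe(); p=o["tool_pos"]
robot.line_to(p+[0,0,.15],vel=.15); robot.pause(.3)
o=robot.observe(); C,im=shot("held"); print(o["gripper_width"],o["tool_pos"],o["tcp_rot"],o["ft_force"])
h=cv2.cvtColor(im,cv2.COLOR_BGR2HSV); m=cv2.inRange(h,(0,0,190),(180,60,255)); k,l,s,c=cv2.connectedComponentsWithStats(m)
a=o["tool_pos"][2]-.050
for i in range(1,k):
    if 20<s[i,4]<400: print(s[i],c[i],plane(C,c[i],a)[0]-o["tool_pos"])
E
```

```text
0.050828329519077245 [ 0.4711994  -0.24384687  0.23138091] [ 1.79973511e+02 -3.39169916e-02  1.77370023e+02] [ 0.12260081  0.1002735  -2.12919651]
[138 188  10  14  53] [143.33962264 194.8490566 ] [-0.04500302 -0.0519625  -0.05      ]
```

View pics/held.png

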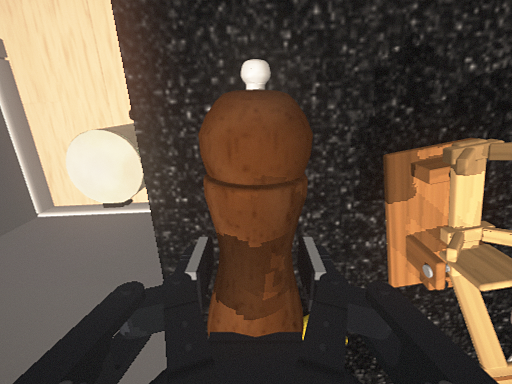

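The mill is held, knob at (256,72), lying straight between the fingers.

```bash
python3 - <<'E'
from geo import *
import pickle
C=pickle.load(open("pics/held.pkl","rb")); o=robot.observe()
R=Ro.from_euler("xyz",o["tcp_rot"],degrees=True).as_matrix()
for d in(.046,.050,.054): print(d,(R.T@(plane(C,(256,72),o["tool_pos"][2]-d)[0]-o["tool_pos"])).round(4))
F=seat-.006*u; S=.070
T=F-S*u+.050*Z; h=-u; rot=rpy([0,0,-1],np.cross([0,0,-1],h)); print(rot,T,seat)
robot.move_pose(T+[0,0,.09],rot); robot.line_to(T+[0,0,.015],vel=.12); robot.pause(.2)
print("f0",robot.observe()["ft_force"])
print(robot.line_to(T-[0,0,.003],vel=.03,guard=5)); o=robot.observe(); print(o["tool_pos"]-T,o["ft_force"],o["time"])
from shot import shot
shot("incradle")
E
```

```text
0.046 [ 0.0962 -0.      0.046 ]
0.05 [ 0.0965 -0.      0.05  ]
0.054 [0.0969 0.     0.054 ]
[ 180.     0.  -171.4] [ 0.46053561 -0.04560307  0.157     ] [ 0.53568109 -0.03423838  0.107     ]
f0 [ 0.07376419  0.24294036 -1.7030652 ]
True
[ 0.00012728 -0.00044192 -0.00013973] [ 0.68451841 -3.38494939  2.09931132] 12.6833
```

View pics/incradle.png

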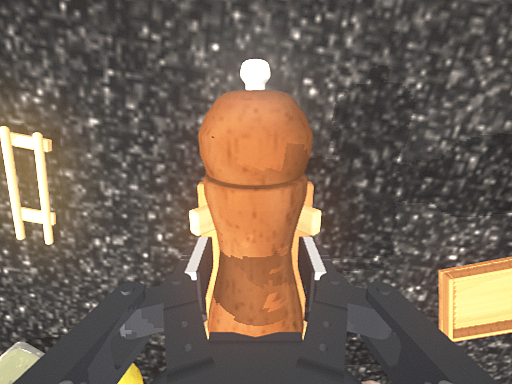

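Contact came at the predicted height. The saddle tips (190,220)/(320,220) are symmetric about the mill (256), and the knob is at (256,72). I'll release, check the knob from above and start pushing the paddle.

```bash
cat > pad.py <<'E'
from geo import *
def padpt(th,ext=.004):
    a=np.radians(35)-th; r=.115+ext; return hinge+r*np.cos(a)*u+r*np.sin(a)*Z
rotp=rpy([0,0,-1],np.cross([0,0,-1],u))
E
python3 - <<'E'
from pad import *
from shot import shot
robot.set_gripper(.085); o=robot.observe(); p=o["tool_pos"]; print(o["gripper_width"],o["ft_force"])
robot.line_to(p+[0,0,.16],vel=.15); robot.pause(.2); C,im=shot("rel")
h=cv2.cvtColor(im,cv2.COLOR_BGR2HSV); m=cv2.inRange(h,(0,0,190),(180,60,255)); k,l,s,c=cv2.connectedComponentsWithStats(m)
for i in range(1,k):
    if 20<s[i,4]<400:
        q=plane(C,c[i],.107)[0]; d=(q-seat); print(s[i],c[i],q.round(4),"along",d@u,"lat",d@np.cross(Z,u))
robot.set_gripper(0.0)
s=padpt(0)+[0,0,.073]
print(robot.ik(s+[0,0,.08],rotp),robot.ik(padpt(.96)+[0,0,.068],rotp))
robot.move_pose(s+[0,0,.08],rotp); robot.line_to(s+[0,0,.022],vel=.12)
o=robot.observe(); print(o["tool_pos"],o["time"],o["q"].round(1),o["gripper_width"])
cv2.imwrite("pics/pad0.png",robot.grab_frame("scene"))
E
```

```text
0.08496482839631321 [0.47726986 0.02769981 0.22472424]
[359   0  26   5  39] [372.07692308   1.56410256] [0.2768 0.0324 0.107 ] along -0.2459578681419235 lat 0.10464392678064885
[445   0  23  18 184] [455.33152174   9.22282609] [0.2712 0.1082 0.107 ] along -0.2402047032650202 lat 0.18034355842905192
[421   4  28  12 110] [436.96363636  10.07272727] [0.2743 0.0921 0.107 ] along -0.2395343791151995 lat 0.16396797400098523
[14 56  6 39 76] [16.51315789 76.09210526] [ 0.3874 -0.2888  0.107 ] along -0.18469190200583935 lat -0.22954151624767286
[248  86  12  12 112] [253.125  91.   ] [ 0.3664 -0.0613  0.107 ] along -0.17141196441900558 lat -0.0014882948226924847
[  0 164  31   9 138] [ 14.56521739 167.89130435] [ 0.4813 -0.3034  0.107 ] along -0.09402195064821887 lat -0.25800668424912687
[145 287   5   7  31] [146.87096774 290.25806452] [ 0.6206 -0.1598  0.107 ] along 0.06522160323322326 lat -0.13689145966268096
[ 66 288   8   5  26] [ 70.03846154 290.46153846] [ 0.6355 -0.2562  0.107 ] along 0.06546613248083817 lat -0.2344351294572742
[318 294  26  25 358] [330.02513966 306.06145251] [0.6103 0.0764 0.107 ] along 0.0902985718104712 lat 0.09820597654968825
[320 331  15  13  38] [325.84210526 336.92105263] [0.6621 0.0833 0.107 ] along 0.1425561853144649 lat 0.09731312331879619
[388 351   8  24  54] [390.66666667 361.2962963 ] [0.6924 0.1852 0.107 ] along 0.1877417383809005 lat 0.19350225631706727
[398 365  10   8  28] [402.25       368.60714286] [0.7036 0.2062 0.107 ] along 0.20200720592814642 lat 0.21257384364514692
[-12.76605275  15.92942214  14.33862913  88.40920699   0.
 158.63394725] [-12.31105033  22.20107257   1.53366101  69.33258844   0.
 159.08894967]
[ 0.65691614 -0.01596161  0.22386648] 18.8167 [-12.8  15.9   8.3  82.4  -0.  158.6] 0.00012080061600114896
```

View pics/pad0.png

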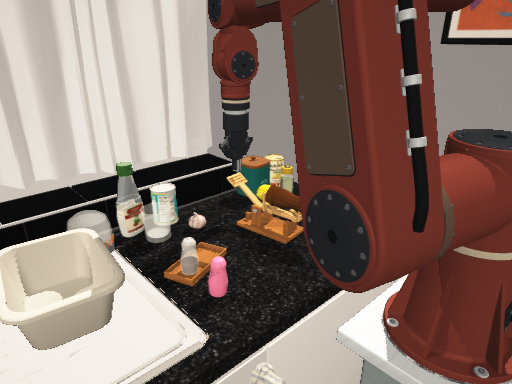

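The mill rests in the cradle with its foot about 7 mm from the plate. In the scene view the fingertips are above the paddle (237,180) and the forearm is well clear. Now pushing.

```bash
python3 - <<'E'
from pad import *
for th in(.0,.16,.32,.48,.64,.8,.9):
    t=padpt(th)+[0,0,.073+(.004 if th<.9 else .003)]; g=robot.line_to(t,vel=.07,guard=25); o=robot.observe(); print(th,g,(o["tool_pos"]-t).round(4),o["ft_force"].round(1))
    if g: break
if not g:
    t=padpt(.96)+[0,0,.073-.008]; g=robot.line_to(t,vel=.03,guard=25); robot.pause(.3); o=robot.observe(); print(g,(o["tool_pos"]-t).round(4),o["ft_force"].round(1),o["time"])
from shot import shot
C,im=shot("pressed"); s=robot.grab_frame("scene"); cv2.imwrite("pics/pm.png",np.vstack([cv2.resize(s[120:270,160:360],(600,450))]))
E
```

```text
0.0 False [-0.0003  0.0001 -0.0006] [ 0.5 -0.7  0.4]
0.16 False [ 0.      0.0001 -0.0008] [-0.  -0.1  0.5]
0.32 False [-0.0002  0.0001 -0.0008] [-0.5 -0.5 -0.4]
0.48 False [-0.0004  0.0001 -0.0009] [-0.1 -0.4 -0.1]
0.64 False [-0.0005  0.0001 -0.0009] [-0.4  0.5 -0.3]
0.8 False [-0.0005  0.     -0.0006] [0.2 1.  0. ]
0.9 False [-0.0005  0.0001 -0.0006] [-0.   0.2 -0.2]
True [0.0019 0.     0.0098] [-0.5  1.5  8.4] 22.45
```

View pics/pm.png

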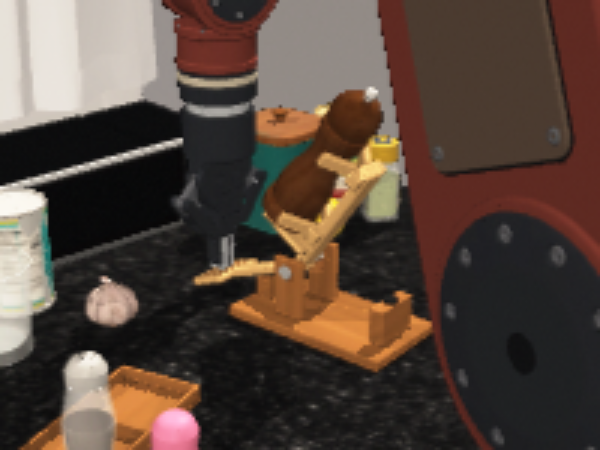

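The cradle is tipped, with the mill lying in it head up at (370,92) and the fingers on the paddle (222,262). I'll press once more to be sure of the stop.

```bash
python3 - <<'E'
from pad import *
p=robot.observe()["tool_pos"]; g=robot.line_to(p-[0,0,.01],vel=.03,guard=28); robot.pause(.2); o=robot.observe(); print(g,o["tool_pos"]-p,o["ft_force"],o["time"])
a=np.cos(.96)*-u+np.sin(.96)*Z; zc=np.sin(.96)*u+np.cos(.96)*Z
st=hinge+.025*a+.047*zc; print("seat",st,"head",st+.17*a)
robot.line_to(o["tool_pos"]+[0,0,.04],vel=.1); q=robot.observe()["tool_pos"]; robot.line_to(q+[0,0,.15]+.03*u,vel=.2)
print(robot.observe()["time"])
C=st+.20*a   # TCP at s+.054.. for grasp
cur=robot.observe()["q"]
for yv in(1,-1):
    r=rpy(-a,yv*np.cross(Z,u)); print(yv,r)
    for L in(.195,.28): print(L,(st+L*a).round(3),robot.ik(st+L*a,r))
T=np.array([.5295,.2,.004])
for yaw in(-171.4,8.6,180,150,120,90): print(yaw,robot.ik(T+[0,0,.195],[180,0,yaw]))
E
```

```text
True [ 1.84317257e-03 -4.94761303e-05 -6.61881537e-04] [1.4156497  0.89067817 5.6408706 ] 22.9917
seat [ 0.58429231 -0.02688663  0.10743523] head [ 0.48789015 -0.04146608  0.2466978 ]
24.4667
1 [-180.           34.99605167 -171.4       ]
0.195 [ 0.474 -0.044  0.267] None
0.28 [ 0.426 -0.051  0.337] None
-1 [180.         -34.99605167   8.6       ]
0.195 [ 0.474 -0.044  0.267] None
0.28 [ 0.426 -0.051  0.337] None
-171.4 [  7.45584514   0.4173127  -11.06467809  78.51800921   0.
  -1.14415486]
8.6 [  7.45584514   0.4173127  -11.06467809  78.51800921   0.
 178.85584514]
180 [  7.45584514   0.4173127  -11.06467809  78.51800921   0.
   7.45584514]
150 [  7.45584514   0.4173127  -11.06467809  78.51800921   0.
  37.45584514]
120 [  7.45584514   0.4173127  -11.06467809  78.51800921   0.
  67.45584514]
90 [  7.45584514   0.4173127  -11.06467809  78.51800921   0.
  97.45584514]
```

```bash
cat > lift.py <<'E'
from pad import *
a=np.cos(.96)*-u+np.sin(.96)*Z; zc=np.sin(.96)*u+np.cos(.96)*Z
st=hinge+.025*a+.047*zc; yc=np.cross(Z,u); free=np.array([.5295,.2,.004])
def pick(beta,sg,s,off=0,extra=0):   # beta deg: tool lean toward +u from vertical
    b=np.radians(beta); d=np.sin(b)*u-np.cos(b)*Z
    return st+s*a+extra*a-(.052+off)*d, rpy(d,sg*yc)
def place(beta,sg,s,psi,up=0):       # psi: heading (deg) of u after the turn about vertical
    e=np.radians(beta)+.96-np.pi/2; v=np.array([np.cos(np.radians(psi)),np.sin(np.radians(psi)),0]); d=np.sin(e)*v-np.cos(e)*Z
    return free+(s+up)*Z-.052*d, rpy(d,sg*np.cross(Z,v))
E
python3 - <<'E'
from lift import *
s=.138
for sg in(1,-1):
    for be in range(30,-26,-5):
        ok=[robot.ik(*pick(be,sg,s,**k)) is not None for k in(dict(),dict(off=.1),dict(extra=.07))]
        pl=[psi for psi in range(-180,180,15) if robot.ik(*place(be,sg,s,psi)) is not None and robot.ik(*place(be,sg,s,psi,.12)) is not None]
        print(sg,be,ok,pl)
E
```

```text
1 30 [False, False, False] [-180, -165, -150, -135, -120, -105, -90, -75, -60, -45, -30, -15, 0, 15, 30, 45, 60, 75, 90, 105, 120, 135, 150, 165]
1 25 [True, True, True] [-180, -165, -150, -135, -120, -105, -90, -75, -60, -45, -30, -15, 0, 15, 30, 45, 60, 75, 90, 105, 120, 135, 150, 165]
1 20 [True, True, True] [-180, -165, -150, -135, -120, -105, -90, -75, -60, -45, -30, -15, 0, 15, 30, 45, 60, 75, 90, 105, 120, 135, 150, 165]
1 15 [True, True, True] [-180, -165, -150, -135, -120, -105, -90, -75, -60, -45, -30, -15, 0, 15, 30, 45, 60, 75, 90, 105, 120, 135, 150, 165]
1 10 [True, True, True] [-180, -165, -150, -135, -120, -105, -90, -75, -60, -45, -30, -15, 0, 15, 30, 45, 60, 75, 90, 105, 120, 135, 150, 165]
1 5 [True, True, True] [-180, -165, -150, -135, -120, -105, -90, -75, -60, -45, -30, -15, 45, 60, 75, 90, 105, 120, 135, 150, 165]
1 0 [True, True, True] [-180, -165, -150, -135, -120, -105, -90, -75, -60, -45, -30, 60, 75, 90, 105, 120, 135, 150, 165]
1 -5 [True, True, True] [-135, -120, -105, -90, -75, -60, -45, 75, 90, 105, 120, 135, 150, 165]
1 -10 [True, True, True] [-135, -
[... 971 characters left out ...]
5, 90, 105, 120, 135, 150, 165]
-1 5 [True, True, True] [-180, -165, -150, -135, -120, -105, -90, -75, -60, -45, -30, -15, 45, 60, 75, 90, 105, 120, 135, 150, 165]
-1 0 [True, True, True] [-180, -165, -150, -135, -120, -105, -90, -75, -60, -45, -30, 60, 75, 90, 105, 120, 135, 150, 165]
-1 -5 [True, True, True] [-135, -120, -105, -90, -75, -60, -45, 75, 90, 105, 120, 135, 150, 165]
-1 -10 [True, True, True] [-135, -120, -105, -90, -75, -60, 75, 90, 105, 120, 135, 150, 165]
-1 -15 [True, True, True] [-120, -105, -90, -75, -60, 90, 105, 120, 135, 150]
-1 -20 [True, True, True] [-120, -105, -90, -75, 90, 105, 120, 135, 150]
-1 -25 [True, True, True] [-120, -105, -90, -75, 90, 105, 120, 135, 150]
```

```bash
python3 - <<'E'
from lift import *
from shot import shot
p=robot.observe()["tool_pos"]; robot.line_to(p+[0,0,.13],vel=.25); robot.set_gripper(.085)
b=18; D=[]
for n,l in(("k1",-.04),("k2",.04)):
    P,r=pick(b,1,.138,off=.12); robot.move_pose(P+l*yc,r); robot.pause(.25); C,im=shot(n)
    e=proj(C,st+.1645*a); h=cv2.cvtColor(im,cv2.COLOR_BGR2HSV); m=cv2.inRange(h,(0,0,185),(180,70,255)); k,L,s,c=cv2.connectedComponentsWithStats(m)
    c=[(np.linalg.norm(c[i]-e).round(1),c[i].round(1),s[i,4]) for i in range(1,k) if s[i,4]>20]; c.sort(key=lambda t:t[0]); print(n,e,c[:3]); D.append((C,c[0][1]))
x,er=tri([d[0] for d in D],[d[1] for d in D]); d=x-st; print(x,er,"along",d@a,"lat",d@yc,"norm",d@zc, robot.observe()["time"])
E
```

```text
k1 [301.21473022 195.09222416] [(np.float64(1.8), array([300.2, 196.6]), np.int32(132)), (np.float64(42.3), array([340.4, 211.1]), np.int32(345)), (np.float64(52.1), array([333.6, 235.9]), np.int32(57))]
k2 [209.9899971 195.4309204] [(np.float64(2.5), array([208., 197.]), np.int32(128)), (np.float64(92.2), array([300.8, 211.1]), np.int32(332)), (np.float64(97.4), array([298.6, 235.8]), np.int32(53))]
[ 0.49077515 -0.04234152  0.24491564] [np.float64(2.3962334130108664e-05), np.float64(2.3962334130499773e-05)] along 0.16697914700080257 lat -0.0012969998717862422 norm 0.0012074510793200488 29.8583
```

The knob triangulates to within 3 mm of the prediction. Now to grasp the head and lift along the axis.

```bash
python3 - <<'E'
from lift import *
b=18; lat=-.0013*yc+.001*zc
P,r=pick(b,1,.138,off=.05); robot.move_pose(P+lat,r)
P,_=pick(b,1,.138); print(robot.line_to(P+lat,vel=.1,guard=12))
robot.set_gripper(0); o=robot.observe(); print(o["gripper_width"],o["gripper_force"],o["ft_force"],o["tool_pos"]-P-lat,o["time"])
if o["gripper_width"]>.04:
    robot.line_to(P+lat+.10*a+.008*zc,vel=.1); robot.pause(.2); o=robot.observe(); print(o["gripper_width"],o["ft_force"],o["time"])
    cv2.imwrite("pics/lifted.png",robot.grab_frame("scene"))
    for up in(.04,.06,.08): print(up,robot.ik(P+.1*a+[0,0,up],r))
    for psi in(8.6,-15,-45,30): print(psi,robot.ik(*place(b,1,.138,psi,.12)),robot.ik(*place(b,1,.138,psi)))
E
```

```text
False
0.04619593288490951 60.21352192926315 [-5.22980095  2.9686752   5.94649931] [-2.26802979e-05  2.00747074e-04  1.07767314e-03] 31.3833
0.045877239188659005 [-0.83168654 -0.78238611 -2.19840002] 32.7333
0.04 [-30.06621906 -38.52839733 -23.60941988  90.68354873  11.131906
 -37.27185127]
0.06 [-30.06621906 -37.28122706 -20.64667802  92.39912032  11.131906
 -37.27185127]
0.08 [-30.06621906 -35.95458074 -17.60079103  94.11836099  11.131906
 -37.27185127]
8.6 [  7.6050186   21.74103163  22.79101996 108.04362501  -0.29082547
  -0.95153366] [ 7.6050186  21.91377782 10.53091425 95.61077311 -0.29082547 -0.95153366]
-15 [  4.56040913  19.02729511  19.56424963 106.6041837    5.61619137
  18.767122  ] [ 4.56040913 19.38314737  7.51835997 94.20244179  5.61619137 18.767122  ]
-45 [  1.16358691  11.74001902  11.34460234 101.55747732  12.17193944
  44.88456219] [ 1.16358691 12.41865053 -0.36815136 89.1660921  12.17193944 44.88456219]
30 [ 10.33223878  21.46652053  22.52169762 107.11223478  -5.64589353
 -18.87078353] [ 10.33223878  21.63714974  10.25853164  94.67843959  -5.64589353
 -18.87078353]
```

View pics/lifted.png

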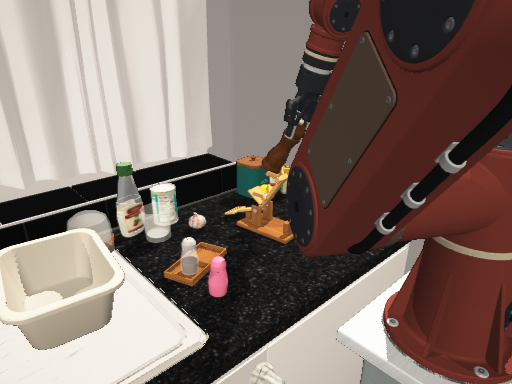

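The mill is lifted clear at (280,150), and the cradle stays tipped. Now transferring it, with a numerical check of axis and foot in the scene camera.

```bash
cat > chk.py <<'E'
from lift import *
def chk(base,name,hi=.11):
    C=cal("scene"); im=robot.grab_frame("scene"); cv2.imwrite(f"pics/{name}.png",im); h=cv2.cvtColor(im,cv2.COLOR_BGR2HSV)
    m=cv2.inRange(h,(3,110,25),(17,255,165))
    for s in np.arange(.012,hi,.014):
        e=proj(C,base+s*Z); x=int(round(e[0])); y=int(round(e[1])); row=m[y,max(0,x-22):x+23]; n=np.nonzero(row)[0]
        print(round(s,3),e.round(1), (n[0]+x-22,n[-1]+x-22,"mid off",(n[0]+n[-1])/2-22,len(n)) if len(n) else None)
E
python3 - <<'E'
from chk import *
o=robot.observe(); p=o["tool_pos"]; robot.line_to(p+[0,0,.08],vel=.2)
P,r=place(18,1,.138,8.6,.20); robot.move_pose(P,r)
P,r=place(18,1,.138,8.6,.05); robot.line_to(P,vel=.15); robot.pause(.4)
o=robot.observe(); print(o["gripper_width"],o["ft_force"],o["time"],o["tool_pos"]-P)
chk(free+[0,0,.05],"pre")
E
```

```text
0.04573903877211524 [ 0.30631604 -0.38515784 -1.17048014] 36.1917 [4.91730371e-05 5.12910068e-05 1.56575898e-04]
0.012 [203.6 234.5] (np.int64(193), np.int64(215), 'mid off', np.float64(0.0), 23)
0.026 [203.3 229.6] (np.int64(193), np.int64(214), 'mid off', np.float64(0.5), 22)
0.04 [203.  224.6] (np.int64(193), np.int64(213), 'mid off', np.float64(0.0), 21)
0.054 [202.7 219.5] (np.int64(194), np.int64(212), 'mid off', np.float64(0.0), 19)
0.068 [202.4 214.3] (np.int64(195), np.int64(211), 'mid off', np.float64(1.0), 17)
0.082 [202.1 209.2] (np.int64(195), np.int64(210), 'mid off', np.float64(0.5), 16)
0.096 [201.8 203.9] (np.int64(193), np.int64(210), 'mid off', np.float64(-0.5), 18)
```

The axis matches the prediction within 1 px. Lowering.

```bash
python3 - <<'E'
from chk import *
P,r=place(18,1,.138,8.6,.0)
robot.line_to(P+[0,0,.016],vel=.08); robot.pause(.2)
g=robot.line_to(P-[0,0,.006],vel=.025,guard=5); o=robot.observe(); print(g,o["tool_pos"]-P,o["ft_force"],o["time"])
chk(free,"down")
E
```

```text
True [-3.26486765e-04  4.51459544e-05  1.72456698e-03] [-0.75699848 -0.10501712  5.7371911 ] 37.625
0.012 [204.6 251.8] (np.int64(197), np.int64(226), 'mid off', np.float64(6.5), 28)
0.026 [204.3 247. ] (np.int64(196), np.int64(223), 'mid off', np.float64(5.5), 25)
0.04 [204.  242.2] (np.int64(196), np.int64(214), 'mid off', np.float64(1.0), 19)
0.054 [203.7 237.3] (np.int64(195), np.int64(213), 'mid off', np.float64(0.0), 19)
0.068 [203.4 232.4] (np.int64(196), np.int64(212), 'mid off', np.float64(1.0), 17)
0.082 [203.2 227.4] (np.int64(196), np.int64(211), 'mid off', np.float64(0.5), 16)
0.096 [202.9 222.4] (np.int64(195), np.int64(211), 'mid off', np.float64(0.0), 17)
```

```bash
python3 - <<'E'
from chk import *
from shot import shot
robot.set_gripper(.085); o=robot.observe(); print(o["gripper_width"],o["ft_force"])
R=Ro.from_euler("xyz",o["tcp_rot"],degrees=True).as_matrix(); q=o["tool_pos"]-.13*R[:,2]
robot.line_to(q,vel=.12); robot.pause(.2); D=[]
y=R[:,1]
for n,l in(("f1",-.04),("f2",.04)):
    robot.line_to(q+l*y,vel=.15); robot.pause(.25); C,im=shot(n); e=proj(C,free+.1645*Z)
    h=cv2.cvtColor(im,cv2.COLOR_BGR2HSV); m=cv2.inRange(h,(0,0,185),(180,70,255)); k,L,s,c=cv2.connectedComponentsWithStats(m)
    c=sorted([(float(np.linalg.norm(c[i]-e)),c[i].round(1),s[i,4]) for i in range(1,k) if s[i,4]>20],key=lambda t:t[0]); print(n,e,c[:2]); D.append((C,c[0][1]))
x,er=tri([d[0] for d in D],[d[1] for d in D]); print("knob",x,er,"off",x-free,robot.observe()["time"])
chk(free,"fin",.15); T=robot.grab_frame("top"); C=cal("top"); h=cv2.cvtColor(T,cv2.COLOR_BGR2HSV)
m=cv2.inRange(h,(0,0,185),(180,70,255)); k,L,s,c=cv2.connectedComponentsWithStats(m); e=proj(C,free+.1645*Z)
print("top",e,[(c[i].round(1),s[i,4]) for i in range(1,k) if np.linalg.norm(c[i]-e)<12])
E
```

```text
0.08520078722507028 [-0.20641973 -0.26335801 -0.30313523]
f1 [298.69024914 192.45076437] [(6.074114797618847, array([303.8, 189.2]), np.int32(123)), (52.22658617038343, array([345.8, 169.8]), np.int32(208))]
f2 [211.77568665 192.22019416] [(5.194999214550888, array([215.6, 188.7]), np.int32(111)), (72.08978419672292, array([280.3, 169.8]), np.int32(209))]
knob [0.52580699 0.20346156 0.17188342] [np.float64(0.00011473647638049735), np.float64(0.00011473647638069148)] off [-0.00369301  0.00346156  0.16788342] 41.2833
0.012 [204.6 251.8] (np.int64(197), np.int64(226), 'mid off', np.float64(6.5), 28)
0.026 [204.3 247. ] (np.int64(196), np.int64(223), 'mid off', np.float64(5.5), 24)
0.04 [204.  242.2] (np.int64(196), np.int64(214), 'mid off', np.float64(1.0), 19)
0.054 [203.7 237.3] (np.int64(194), np.int64(213), 'mid off', np.float64(-0.5), 20)
0.068 [203.4 232.4] (np.int64(195), np.int64(211), 'mid off', np.float64(0.0), 17)
0.082 [203.2 227.4] (np.int64(195), np.int64(210), 'mid off', np.float64(-0.5), 16)
0.096 [202.9 222.4] (np.int64(194), np.int64(210), 'mid off', np.float64(-1.0), 17)
0.11 [202.5 217.3] (np.int64(193), np.int64(211), 'mid off', np.float64(-1.0), 19)
0.124 [202.2 212.1] (np.int64(192), np.int64(211), 'mid off', np.float64(-0.5), 20)
0.138 [201.9 206.9] (np.int64(191), np.int64(211), 'mid off', np.float64(-1.0), 21)
top [156.25637943 196.72335258] [(array([154.7, 198. ]), np.int32(24))]
```

```bash
python3 -c "
from plant import robot
p=robot.observe()['tool_pos'];robot.line_to(p+[0,0,.05]);robot.pause(.3);print(robot.job_done())"
```

```text
the job is handed in; nothing more can be done
None
```

I handed the job in at about 42 s of the 72 s allowed: the mill was laid in the cradle, tipped to the stop, lifted out and stood upright in the free half of the tray, its knob measured 5 mm off the centre; the judge's result was not shown.

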